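# Hang the drain rack on its two hooks

### The job

Lift the drain rack by its top rail out of the slotted rest and hang the rail in both hooks of the wooden stand, centred between them. The hooks are clamped at heights of their own, up to 15 mm high or low, so feel for them and follow their slope, and before you let go press the rack down gently and evenly (about 12 N in all, for half a second or more, never over 15 N on either hook) so that both carry load at once; then release it so it hangs still, fully down in both hooks. Leave the other things on the bench where they are.

Things in the scene. Friction and masses are not known exactly. Their poses are not given: they have to be found in the camera images.
- rail_mid (a point): Centre of the drain rack's aluminium top rail (blue end caps): the place to grip, across x from above. Rail 300 mm long (y), 14 thick (x), 20 high (z). Under it a wooden grille 140 mm wide (y), at most 14 thick, reaching 130 mm below this point. The rack is the same both ways round.
- rack: The same drain rack, 0.3 to 0.6 kg; origin and axes as rail_mid (x across the thickness, y along the rail, z up). It stands upright in the rest at first.
- rest: Fixed plywood rest: dark blocks, tops 42 mm above the table, hold the foot of the grille in an 18 mm slot. Origin on the table under the slot's middle, y along the slot, z up. The rack stands with its rail's centre 142 mm above the table; lift it 40 mm or more to clear the slot.
- stand: Fixed wooden stand with two hooks. Origin on the table under the hanging line, y along that line, z up; hooks at y +100 and -100 mm. A cross beam lies 70 to 100 mm behind (+x) the hanging line, top 175 mm high, so bring the rack from the -x side, its grille passing between the hooks (190 mm apart). Base 16 mm thick.
- hook_left: Clamp of the steel hook at the stand's y = +100 mm, axes as the stand's. Origin on the hanging line, 200 mm above the table. The hook's floor, where the rail's underside lies, is clamped rigidly anywhere from 15 mm below to 15 mm above it: not measured. Strap 10 mm wide (y); slot 18 mm wide in x, upright walls 14 high, then 45 degree flares on both sides; lips 28 mm above the floor.
- hook_right: The like clamp and hook at the stand's y = -100 mm, its height set independently of the left one.
- hang_mid (a point): Point half-way between the two hook origins, 200 mm above the table; axes as the stand's.
- cup: White cup, 60 mm high, standing on the rest's board 70 mm behind the slot; bystander.
- plaster_mould: Plaster disc mould 60 mm across, 28 mm high, on the front of the stand's base board; bystander.
- jug: White plastic jug, 190 mm high, right of the bench; bystander.
- jar: Glass jar with blue cap, 100 mm high, left of the bench; bystander.
- bowl: Blue bowl 140 mm across, 60 mm high; bystander.
- spatula: Spatula lying near the robot, left; bystander.

How it is judged:
On the way, in this order (a step that is already met when the one before it is completed fails the run):
1. the rack is lifted clear of the rest (distance of rail_mid from where it was at the start of the episode above 0.05 m and contact force between rack and rest below 0.01 N and contact force between the fingers and rack above 1 N), for 0.1 s.
2. still gripped, the rack is pressed down in both hooks at once: at least 3.5 N on each (x of rail_mid in the frame of stand between -0.006 and 0.006 m and y of rail_mid in the frame of stand between -0.02 and 0.02 m and z of rail_mid in the frame of stand between 0.188 and 0.232 m and angle between the y axis of rail_mid and the y axis of stand, either way round below 0.2 rad and contact force between rack and hook_left above 3.5 N and contact force between rack and hook_right above 3.5 N and contact force between the fingers and rack above 1 N), for 0.3 s.
At the end, for the whole second after the job is handed in: The rack hangs still and released with its rail in both hooks: rail middle within 6 mm of the hanging line, within 20 mm of the middle between the hooks, 188 to 232 mm above the table, along the hanging line within 0.2 rad, each hook carrying at least 0.6 N (x of rail_mid in the frame of stand between -0.006 and 0.006 m and y of rail_mid in the frame of stand between -0.02 and 0.02 m and z of rail_mid in the frame of stand between 0.188 and 0.232 m and angle between the y axis of rail_mid and the y axis of stand, either way round below 0.2 rad and contact force between rack and hook_left above 0.6 N and contact force between rack and hook_right above 0.6 N and linear speed of rack below 0.02 m/s and angular speed of rack below 0.1 rad/s and contact force between the fingers and rack below 0.01 N); the robot touches nothing.
It fails at once if more than 16 N between the rack and the left hook (contact force between rack and hook_left above 16 N).
It fails at once if more than 16 N between the rack and the right hook (contact force between rack and hook_right above 16 N).
It fails at once if another thing on the bench is moved more than 20 mm (distance of any of cup, plaster_mould, jug, jar, bowl, spatula from where it was at the start of the episode above 0.02 m).
It also fails if it takes over 58 s, if anything falls off the work surface, if the arm or the gripper's body presses on something with over 40 N, if the wrist force passes 120 N, or if a joint passes its speed limit or range.

### The arm

A 6-joint arm with a two-finger parallel gripper is mounted at the origin on the work surface. World frame = base frame: x ahead of the robot, y to its left, z up, the work surface at z = 0. Lengths are in m, angles in rad, forces in N, time in s.
With the tool pointing down it reaches from about 0.35 to 0.975 m from the base axis. Payload 4.9 kg.
Tool frame: the origin (TCP) lies on the mounting face of the last link; the fingertips stand 173 mm ahead of it and the grasp point (between the pads) lies 155 mm ahead of it; z points along the fingers, y is the direction in which the jaws open and shut (so a half turn about z gives the same grasp; the last joint's range is limited). The gripper opens to 85 mm and grips with 20 to 120 N. Pads are 22 mm wide; open, the fingers measure 114 mm over their backs; the gripper's body (76 mm by 85 mm) begins 54 mm behind the grasp point. The pads swing forward as they close: fully open they stand 13 mm farther back than shut.
Start: joints at [-1.273, 0.053, 1.613, -0, 1.476, -0.119], TCP at [0.253, -0.571, 0.405] pointing down, gripper open.
Joint ranges: [-3.01, 3.01], [-1.01, 2.22], [0.06, 2.58], [-1.02, 4.17], [0.09, 2.62], [-3.14, 3.14]. Speed limits (rad/s): [2.57, 2.57, 3.14, 3.14, 3.14, 3.14].

### API

Orientations are given as a unit quaternion [w, x, y, z].
In Python, from plant import manip gives the robot as it stands.
- The arm moves only by the tool play_rows, never from a script. Its argument "increments" is a list of rows, each an object with "offset": the shift along the tool's x, y, z in mm, a list of three; "twist": the turn about the tool's z in rad; "grip": the opening, from 0 (shut) to 1 (fully open). In form: [{"offset": [dx, dy, dz], "twist": twist, "grip": grip}, ...]. A call has 1 to 5 rows; each row is the pose to reach, as a shift and turn from the pose commanded when the call began, along the tool's axes at that moment; what a row does not reach only later rows make up. A row lasts 1/12 s, in which the tool goes at most 41.7 mm and 7.16 degrees, less where a joint would pass 70% of its speed; a pose out of reach is approached as far as the arm can. A call with a gripper value outside its range is refused whole. The fingers move at their own pace and stop on an object; the grip force is fixed at half the most. Time passes only in rows, so rows that repeat a pose let the fingers close. It gives the time, the measured TCP pose, the force and the opening at its end, in the units of the state.
- manip.state(): the state, without advancing time (a new reading comes with each control period).
- manip.grab_frame(name): name is "side" or "top" or "wrist"; returns the picture (420x560x3 uint8, blue, green, red); there is no depth.
- manip.get_calibration(name): a dict with "fx", "fy", "cx", "cy" (pixels), "k1" (the pictures are not rectified: a ray, as slopes to the right and down, at radius r is drawn at 1 + k1 r^2 times it, then the intrinsics apply), "T" (4x4, takes a point from camera to world coordinates). Camera axes: x right, y down, z forward; pixel columns grow to the right and rows downward; lengths in m; the calibration is good to about 2 mm. A picture is of the moment at which its call begins: read the wrist's pose just before it. get_calibration takes no time and is no camera call; for the wrist camera it gives the pose at the moment of the call.
- manip.job_done(): hands the job in, once; it reports no verdict.
Trained networks look in the newest picture that a camera, given by its name, has taken for a name from the list of things; names that differ only in an ending like _2 or _b are one class to them, and where a whole thing is asked for, a point or a joint stands for the part that bears it (a point fixed in the world has none). Each returns a list of dicts, best first, with "p" (0 to 1); they miss things now and then, are a little off and sometimes report something else, mostly with a low value. They report only what shows in the picture. A call takes as long as a camera call.
- manip.boxes_of(query, camera): "xyz" ([x, y, z] in m, in the coordinates of the camera as it stood for that picture, good to about 4 mm: the middle of the surface that is visible of it).
- manip.tip_of(query, camera): "xyz" ([x, y, z] in m, in the coordinates of the camera as it stood for that picture, good to about 4 mm: a listed point, or the origin of a listed thing).
The state is a dict: "time": time; "joint_pos": joint angles; "joint_vel": joint speeds; "joint_efforts": joint torques, N m; "tool_pos": TCP position; "tool_rot": TCP orientation; "contact_force": force on the tool from outside, world axes, zero at the start; "ft_torque": the same for the moment, N m; "gripper_width": opening from 0.0 (shut) to 1.0 (fully open).
Only numpy, scipy, OpenCV 4.12 (cv2) and the standard library are available. Lean on these libraries where they do the work, as an engineer would, in place of code of your own. Each camera call takes 0.05 s, during which the arm holds its last target. There are 200 camera calls.

## Working session

There is one attempt and no reset: what is moved stays moved. The work goes in short steps, Python scripts to look and compute and a tool call to move; the robot and the scene stay as the last step left them, time stands still between calls to the robot, and variables do not carry over. Pictures are saved under pics/ and viewed, about 8 in all and at most 12, crops included, and the job is handed in when it is done.

Besides the shell and the picture viewer there is one more tool, called after "Call:" as name([rows], argument=value, ...), one row to a line, values as JSON. play_rows: Moves the arm, as the interface text tells. Its arguments: {"type":"object","properties":{"increments":{"type":"array"}},"required":["increments"]}

```bash
mkdir -p pics
cat > h.py <<'E'
import numpy as np, cv2
from plant import manip
np.set_printoptions(precision=4,suppress=True)
def w(cam,p):
    T=np.array(manip.get_calibration(cam)["T"]); return T[:3,:3]@np.array(p)+T[:3,3]
def proj(cam,P):
    c=manip.get_calibration(cam);T=np.array(c["T"]);q=T[:3,:3].T@(np.array(P)-T[:3,3]);s=q[:2]/q[2];s=s*(1+c["k1"]*(s@s));return np.array([c["fx"]*s[0]+c["cx"],c["fy"]*s[1]+c["cy"]])
def ray(cam,uv):
    c=manip.get_calibration(cam);T=np.array(c["T"]);d=np.array([(uv[0]-c["cx"])/c["fx"],(uv[1]-c["cy"])/c["fy"]]);s=d.copy()
    for _ in range(20): s=d/(1+c["k1"]*(s@s))
    return T[:3,3],T[:3,:3]@np.array([s[0],s[1],1])
def st():
    s=manip.state();print({k:np.round(s[k],4) for k in ["time","tool_pos","tool_rot","contact_force","ft_torque","gripper_width"]})
E
python3 - <<'E'
from h import *
st()
for c in ["side","top"]:
    im=manip.grab_frame(c);cv2.imwrite(f"pics/{c}0.png",im)
    print(c,np.array(manip.get_calibration(c)["T"])[:3])
    for q in ["rail_mid","rest","stand","hook_left","hook_right","hang_mid","cup","plaster_mould","jug"]:
        r=manip.tip_of(q,c); print(q,[(round(d["p"],2),w(c,d["xyz"])) for d in r[:2]])
st()
E
```

```text
{'time': np.float64(0.0), 'tool_pos': array([ 0.2529, -0.5712,  0.4034]), 'tool_rot': array([-0.001 ,  0.9784,  0.2069, -0.0001]), 'contact_force': array([ 0.4342,  0.062 , -0.4515]), 'ft_torque': array([-0.0279,  0.0551, -0.0181]), 'gripper_width': np.float64(0.9935)}
side [[-0.8348 -0.3158  0.4511 -0.2493]
 [-0.5501  0.4418 -0.7087  1.1395]
 [ 0.0245 -0.8397 -0.5425  1.0235]]
rail_mid [(0.72, array([0.5182, 0.1895, 0.1426]))]
rest [(0.7, array([ 0.5147,  0.2046, -0.0022])), (0.48, array([ 0.5127, -0.2308,  0.2015]))]
stand [(0.61, array([ 0.5121, -0.2268, -0.0002]))]
hook_left [(0.54, array([ 0.5227, -0.1232,  0.2027]))]
hook_right [(0.46, array([ 0.4991, -0.3229,  0.1977]))]
hang_mid [(0.83, array([ 0.5123, -0.2262,  0.2058]))]
cup [(0.74, array([0.5899, 0.177 , 0.019 ])), (0.18, array([ 0.5157,  0.1981, -0.0004]))]
plaster_mould [(0.51, array([ 0.4646, -0.331 ,  0.0203]))]
jug [(0.58, array([ 0.4453, -0.5316, -0.0006]))]
top [[-0.0162 -0.9833  0.1815  0.2866]
 [-0.9998  0.0178  0.0071 -0.0117]
 [-0.0102 -0.1814 -0.9834  1.2283]]
rail_mid [(0.7, array([0.5149, 0.1942, 0.1486]))]
rest [(0.83, array([ 0.5195,  0.2025, -0.0044])), (0.68, array([0.5888, 0.1851, 0.0145]))]
stand [(0.66, array([ 0.5135, -0.227 ,  0.0018]))]
hook_left [(0.55, array([ 0.5252, -0.1203,  0.2018]))]
hook_right [(0.8, array([ 0.4983, -0.3229,  0.1981]))]
hang_mid [(0.83, array([ 0.515 , -0.2261,  0.1999]))]
cup [(0.8, array([0.5885, 0.1888, 0.0161]))]
plaster_mould [(0.81, array([ 0.4643, -0.3305,  0.0156])), (0.55, array([0.5881, 0.1858, 0.0137]))]
jug [(0.93, array([ 0.4488, -0.5311, -0.0001]))]
{'time': np.float64(1.0), 'tool_pos': array([ 0.253 , -0.5715,  0.4047]), 'tool_rot': array([-0.    ,  0.9784,  0.2069, -0.    ]), 'contact_force': array([ 0.3973, -0.2714,  0.4721]), 'ft_torque': array([ 0.0112, -0.0289, -0.0035]), 'gripper_width': np.float64(1.0054)}
```

View pics/side0.png

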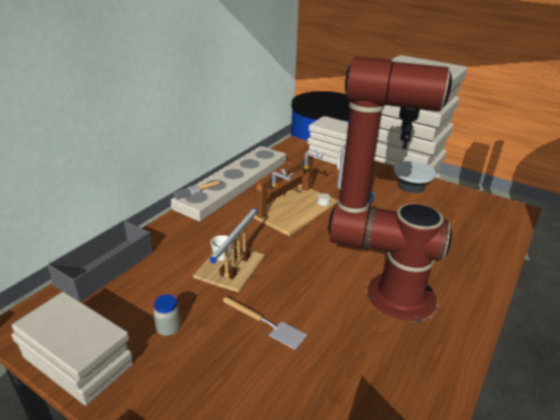

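View pics/top0.png

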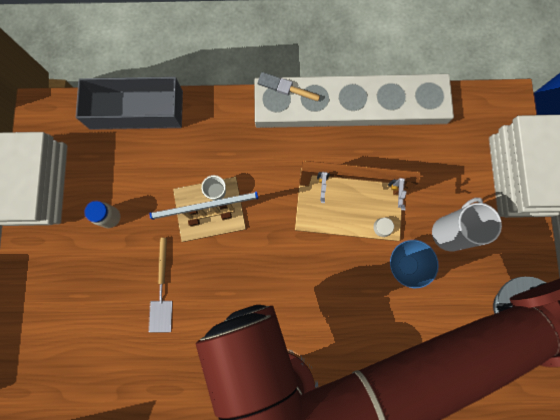

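The side view shows the rail around (232,237), with the stand behind the arm. In the top view the rail runs from (152,216) to (257,196), and the hooks are near (323,185) and (402,192). Next I'll measure the rail ends.

Run:
```python
from h import *
im=cv2.imread("pics/top0.png");hsv=cv2.cvtColor(im,cv2.COLOR_BGR2HSV)
m=cv2.inRange(hsv,(105,150,60),(130,255,255))
n,l,s,c=cv2.connectedComponentsWithStats(m)
for i in range(1,n):
    if s[i,4]>5: print(s[i],c[i])
e=[]
for uv in [(152.5,215.5),(256.5,195.5)]:
    o,d=ray("top",uv);e.append(o+d*(0.15-o[2])/d[2]);print(e[-1])
d=e[0]-e[1];print(np.linalg.norm(d),np.degrees(np.arctan2(-d[0],d[1])),(e[0]+e[1])/2)
for P in [(.516,.192,.142),(.5135,-.2265,.2)]: print(proj("top",P),proj("side",P))
T=np.array(manip.get_calibration("wrist")["T"]);print(T); s=manip.state();print(s["tool_pos"])
from scipy.spatial.transform import Rotation as R
q=s["tool_rot"];print(R.from_quat([q[1],q[2],q[3],q[0]]).as_matrix())
ims=cv2.imread("pics/side0.png")
cv2.imwrite("pics/crop0.png",np.hstack([cv2.resize(im[150:250,140:280],None,fx=2.8,fy=2.8,interpolation=2),cv2.resize(im[150:250,285:425],None,fx=2.8,fy=2.8,interpolation=2)]))
```

```text
[535  74  25  20 196] [550.7041  84.5714]
[255 192   3   7  12] [256.   194.75]
[ 85 201  22  21 359] [ 95.4345 211.0836]
[150 213   2   5   8] [150.375 215.375]
[ 391  241   47   46 1342] [413.1185 263.0596]
[411 286   6   1   6] [413.5 286. ]
[0.4883 0.336  0.15  ]
[0.5393 0.0504 0.15  ]
0.2900925272699293 10.123991565507888 [0.5138 0.1932 0.15  ]
[205.6975 205.2542] [235.2021 233.185 ]
[361.0142 198.8234] [302.8679 168.4978]
[[ 0.4059 -0.882  -0.2393  0.3138]
 [-0.9139 -0.3917 -0.1066 -0.5455]
 [ 0.0003  0.262  -0.9651  0.3745]
 [ 0.      0.      0.      1.    ]]
[ 0.253  -0.5715  0.4047]
[[ 0.9144  0.4048 -0.    ]
 [ 0.4048 -0.9144  0.    ]
 [-0.     -0.     -1.    ]]
```

View pics/crop0.png

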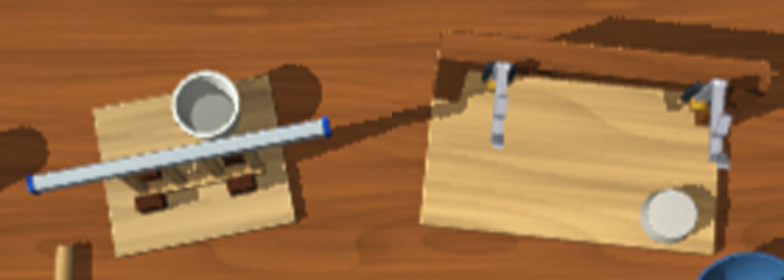

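The crop shows rail and rest turned about +10°, hooks turned about -7°, the cup behind the rail, and the plaster disc at the front right of the base. I'll fly over the stand first for a wrist view.

Call:
play_rows([
  {"offset": [37,-20,-20],"twist": -0.12,"grip": 1},
  {"offset": [73,-40,-40],"twist": -0.24,"grip": 1},
  {"offset": [109,-62,-60],"twist": -0.36,"grip": 1},
  {"offset": [145,-84,-65],"twist": -0.48,"grip": 1},
  {"offset": [180,-106,-65],"twist": -0.6,"grip": 1},
])

```text
time: 1.42
tool_pos: [0.3677, -0.4119, 0.472]
tool_rot: [0.002, 0.872, 0.489, 0.0]
contact_force: [0.5, 0.1, -0.6]
gripper_width: 1.004
```

```bash
cat >> h.py <<'E'
from scipy.spatial.transform import Rotation as R
def rot():
    q=manip.state()["tool_rot"]; return R.from_quat([q[1],q[2],q[3],q[0]]).as_matrix()
def goto(P,yaw):  # yaw of tool y in deg
    M=rot();d=np.array(P)-manip.state()["tool_pos"];cur=np.degrees(np.arctan2(M[1,1],M[0,1]))
    print("offset",M.T@d*1000,"twist",-np.radians(yaw-cur),"cur yaw",cur,"cmd-vs-level",M[2])
E
python3 -c "
from h import *
st();goto([.505,-.2265,.47],-7.5)"
```

```text
{'time': np.float64(1.4167), 'tool_pos': array([ 0.3677, -0.4119,  0.472 ]), 'tool_rot': array([0.0024, 0.8723, 0.4889, 0.0002]), 'contact_force': array([ 0.4856,  0.0698, -0.555 ]), 'ft_torque': array([-0.0387, -0.0414,  0.0363]), 'gripper_width': np.float64(1.0043)}
offset [229.7969  20.4056   1.6595] twist -0.4181343522834194 cur yaw -31.457333655276287 cmd-vs-level [-0.0019  0.0044 -1.    ]
```

Call:
play_rows([
  {"offset": [40,4,0],"twist": -0.1,"grip": 1},
  {"offset": [80,8,0],"twist": -0.2,"grip": 1},
  {"offset": [120,12,0],"twist": -0.3,"grip": 1},
  {"offset": [160,16,0],"twist": -0.4,"grip": 1},
  {"offset": [200,20,0],"twist": -0.43,"grip": 1},
])

```text
time: 1.83
tool_pos: [0.4899, -0.2516, 0.4693]
tool_rot: [0.0, 0.748, 0.663, 0.0]
contact_force: [0.5, -0.8, -0.1]
gripper_width: 1.001
```

Call:
play_rows([
  {"offset": [20,0,0],"twist": 0,"grip": 1},
  {"offset": [20,0,0],"twist": 0,"grip": 1},
  {"offset": [20,0,0],"twist": 0,"grip": 1},
])

```text
time: 2.08
tool_pos: [0.492, -0.2327, 0.4692]
tool_rot: [0.0, 0.749, 0.663, -0.0]
contact_force: [-0.1, -0.3, 0.0]
gripper_width: 1.001
```

```bash
cat >> h.py <<'E'
def look(cam,qs):
    for q in qs:
        r=manip.tip_of(q,cam); print(q,[(round(d["p"],2),w(cam,d["xyz"])) for d in r[:2]])
E
python3 - <<'E'
from h import *
im=manip.grab_frame("wrist");cv2.imwrite("pics/w1.png",im);st()
look("wrist",["hook_left","hook_right","hang_mid","stand"])
print(np.array(manip.get_calibration("wrist")["T"]).tolist())
goto([.5145,.193,.45],10.3)
E
```

```text
{'time': np.float64(2.1333), 'tool_pos': array([ 0.4917, -0.2336,  0.4691]), 'tool_rot': array([ 0.0002,  0.7494,  0.6621, -0.0002]), 'contact_force': array([ 0.0204,  0.1161, -0.4933]), 'ft_torque': array([ 0.0213,  0.0073, -0.0193]), 'gripper_width': np.float64(0.9977)}
hook_left [(0.86, array([ 0.5252, -0.1328,  0.1987]))]
hook_right [(0.66, array([ 0.5033, -0.3299,  0.2054]))]
hang_mid []
stand [(0.9, array([ 0.5146, -0.2303, -0.0043]))]
[[0.9922277177707597, -0.12009184061571869, -0.03258996632334929, 0.4997668449977459], [-0.12443533703821678, -0.9574782134839009, -0.2602908327234403, -0.16985046691036912], [5.4622464375123864e-05, 0.26232312235334, -0.9649800912429125, 0.4388060860444186], [0.0, 0.0, 0.0, 1.0]]
offset [427.308  -30.6558  18.9039] twist -0.30573544423342264 cur yaw -7.217350602132459 cmd-vs-level [-0.0002 -0.0001 -1.    ]
```

View pics/w1.png

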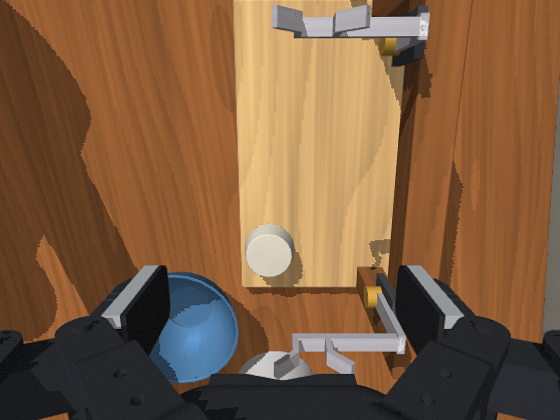

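Run:
```python
import cv2,numpy as np
im=cv2.imread("pics/w1.png")
cv2.imwrite("pics/crop1.png",np.vstack([cv2.resize(im[0:70,260:440],None,fx=4.2,fy=4.2,interpolation=2),cv2.resize(im[315:385,260:440],None,fx=4.2,fy=4.2,interpolation=2)]))
```

```text
(no output)
```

View pics/crop1.png

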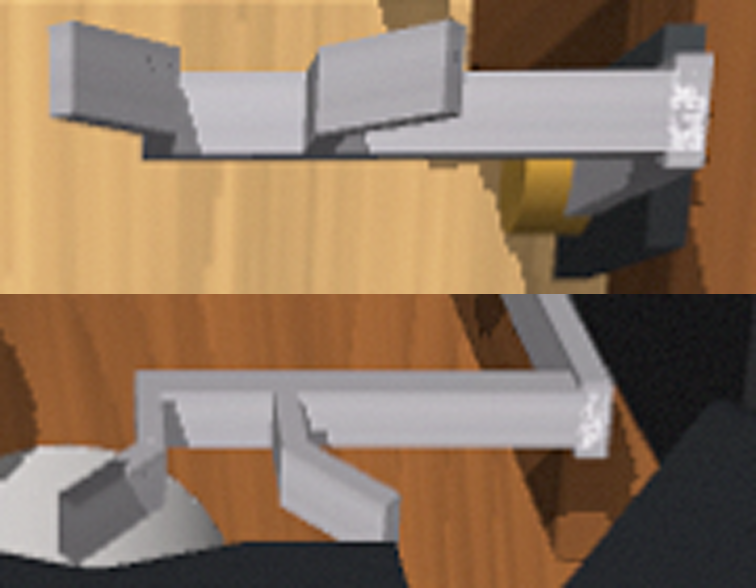

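Run:
```python
from h import *
print(manip.get_calibration("wrist"))
def P(x,y,oy,z):
    o,d=ray("wrist",(260+x/4.2-.4,oy+y/4.2-.4));return o+d*(z-o[2])/d[2]
for z in (.185,.2,.215):
    print(z,"L front-out,back-in",P(143,150,0,z),P(307,150,0,z),"mid",P(307,112,0,z))
    print("  R",P(135,391,315-70,z),P(165,391,245,z),P(275,391,245,z),"floor lower edge",P(275,446,245,z))
```

```text
{'fx': 377.9280791275561, 'fy': 377.9280791275561, 'cx': 282.2465288744329, 'cy': 207.59416310417458, 'k1': 0.01852235440401624, 'T': array([[ 0.9922, -0.1201, -0.0326,  0.4998],
       [-0.1244, -0.9575, -0.2603, -0.1699],
       [ 0.0001,  0.2623, -0.965 ,  0.4388],
       [ 0.    ,  0.    ,  0.    ,  1.    ]])}
0.185 L front-out,back-in [ 0.5119 -0.1299  0.185 ] [ 0.5358 -0.1329  0.185 ] mid [ 0.5362 -0.1278  0.185 ]
  R [ 0.4856 -0.3417  0.185 ] [ 0.491  -0.3424  0.185 ] [ 0.5109 -0.3448  0.185 ] floor lower edge [ 0.5098 -0.3563  0.185 ]
0.2 L front-out,back-in [ 0.5112 -0.1322  0.2   ] [ 0.5337 -0.1351  0.2   ] mid [ 0.5341 -0.1303  0.2   ]
  R [ 0.4864 -0.3315  0.2   ] [ 0.4915 -0.3322  0.2   ] [ 0.5102 -0.3345  0.2   ] floor lower edge [ 0.5092 -0.3453  0.2   ]
0.215 L front-out,back-in [ 0.5105 -0.1346  0.215 ] [ 0.5315 -0.1373  0.215 ] mid [ 0.5319 -0.1328  0.215 ]
  R [ 0.4872 -0.3214  0.215 ] [ 0.492 -0.322  0.215] [ 0.5096 -0.3241  0.215 ] floor lower edge [ 0.5086 -0.3343  0.215 ]
```

The wrist view shows both hooks from above: left floor at pixels 303–333, row 25; right floor at 299–325, row 340. The right floor looks about 12 mm higher than the left. The hanging line is near (0.513,-0.23), yaw about -7°. Moving on to the rack.

Call:
play_rows([
  {"offset": [41,-3,0],"twist": -0.06,"grip": 1},
  {"offset": [82,-6,0],"twist": -0.12,"grip": 1},
  {"offset": [123,-9,0],"twist": -0.18,"grip": 1},
  {"offset": [164,-12,0],"twist": -0.24,"grip": 1},
  {"offset": [205,-15,0],"twist": -0.31,"grip": 1},
])

```text
time: 2.75
tool_pos: [0.5018, -0.0277, 0.4692]
tool_rot: [0.0, 0.638, 0.77, 0.0]
contact_force: [-0.0, 1.0, 0.1]
gripper_width: 0.998
```

```bash
python3 -c "
from h import *
goto([.5145,.193,.45],10.3)"
```

```text
offset [214.4839  53.4107  19.1398] twist 0.006755006775951177 cur yaw 10.687033378844276 cmd-vs-level [-0.0002  0.0006 -1.    ]
```

Call:
play_rows([
  {"offset": [40,10,4],"twist": 0,"grip": 1},
  {"offset": [80,20,8],"twist": 0,"grip": 1},
  {"offset": [120,30,12],"twist": 0,"grip": 1},
  {"offset": [160,40,16],"twist": 0,"grip": 1},
  {"offset": [198,50,19],"twist": 0,"grip": 1},
])

```text
time: 3.17
tool_pos: [0.5146, 0.1767, 0.4498]
tool_rot: [0.0, 0.639, 0.769, 0.0]
contact_force: [0.7, -1.0, -0.5]
gripper_width: 0.999
```

Call:
play_rows([
  {"offset": [0,0,0],"twist": 0,"grip": 1},
  {"offset": [0,0,0],"twist": 0,"grip": 1},
])

```text
time: 3.33
tool_pos: [0.5147, 0.1765, 0.4495]
tool_rot: [-0.0, 0.638, 0.77, -0.0]
contact_force: [0.4, -0.7, -0.0]
gripper_width: 0.997
```

Run:
```python
from h import *
im=manip.grab_frame("wrist");cv2.imwrite("pics/w2.png",im);st()
look("wrist",["rail_mid","rack","rest","cup"])
goto([.5145,.193,.3],10.3)
```

```text
{'time': np.float64(3.3833), 'tool_pos': array([0.5149, 0.1754, 0.4498]), 'tool_rot': array([ 0.    ,  0.6383,  0.7698, -0.0004]), 'contact_force': array([-0.086 , -0.5096,  0.3108]), 'ft_torque': array([-0.0077, -0.0045, -0.0448]), 'gripper_width': np.float64(0.9999)}
rail_mid [(0.6, array([0.5138, 0.1961, 0.1461]))]
rack [(0.73, array([0.518 , 0.1974, 0.1451]))]
rest [(0.85, array([0.5155, 0.1984, 0.0016]))]
cup [(0.7, array([0.5901, 0.182 , 0.0133]))]
offset [ 18.7967   2.9271 150.2984] twist 0.0036585548958101522 cur yaw 10.509619754646847 cmd-vs-level [-0.0002  0.0005 -1.    ]
```

View pics/w2.png

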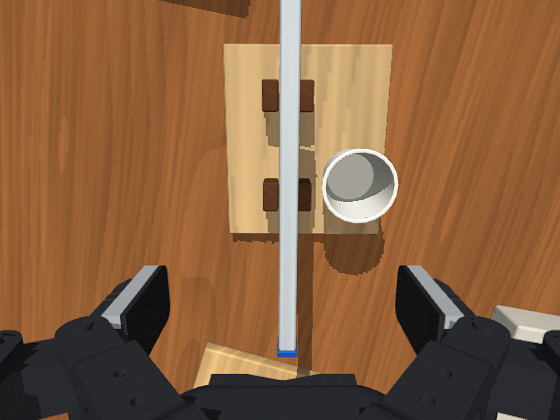

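Run:
```python
from h import *
pts=[]
for uv in [(290,5),(289,100),(288.5,200),(287.5,345),(287,356)]:
    o,d=ray("wrist",uv);pts.append(o+d*(.152-o[2])/d[2]);print(pts[-1])
d=pts[0]-pts[3];print("yaw",np.degrees(np.arctan2(-d[0],d[1])))
e=pts[4];yy=np.radians(10.3);c=e+.15*np.array([-np.sin(yy),np.cos(yy),0]);print("mid",c)
goto([c[0],c[1],.3],10.3)
```

```text
[0.4969 0.2994 0.152 ]
[0.5072 0.2422 0.152 ]
[0.5201 0.1732 0.152 ]
[0.5421 0.0536 0.152 ]
[0.5436 0.0433 0.152 ]
yaw 10.422957969483678
mid [0.5168 0.1909 0.152 ]
offset [ 16.3393   4.821  150.2997] twist 0.0036585548958101522 cur yaw 10.509619754646847 cmd-vs-level [-0.0002  0.0005 -1.    ]
```

Call:
play_rows([
  {"offset": [8,2,30],"twist": 0,"grip": 1},
  {"offset": [17,4.5,65],"twist": 0,"grip": 1},
  {"offset": [17,4.5,100],"twist": 0,"grip": 1},
  {"offset": [17,4.5,130],"twist": 0,"grip": 1},
  {"offset": [17,4.5,152],"twist": 0,"grip": 1},
])

```text
time: 4.0
tool_pos: [0.5153, 0.1916, 0.2949]
tool_rot: [-0.001, 0.639, 0.769, -0.001]
contact_force: [-0.2, 0.3, -0.2]
gripper_width: 0.997
```

Call:
play_rows([
  {"offset": [0,0,0],"twist": 0,"grip": 0.6},
  {"offset": [0,0,0],"twist": 0,"grip": 0.4},
  {"offset": [0,0,0],"twist": 0,"grip": 0.2},
  {"offset": [0,0,0],"twist": 0,"grip": 0},
  {"offset": [0,0,0],"twist": 0,"grip": 0},
])

```text
time: 4.42
tool_pos: [0.5168, 0.193, 0.3007]
tool_rot: [0.001, 0.639, 0.77, 0.002]
contact_force: [0.5, -0.2, 0.2]
gripper_width: 0.302
```

Call:
play_rows([
  {"offset": [0,0,0],"twist": 0,"grip": 0},
  {"offset": [0,0,0],"twist": 0,"grip": 0},
  {"offset": [0,0,0],"twist": 0,"grip": 0},
  {"offset": [0,0,0],"twist": 0,"grip": 0},
  {"offset": [0,0,0],"twist": 0,"grip": 0},
])

```text
time: 4.83
tool_pos: [0.5167, 0.1932, 0.3002]
tool_rot: [0.001, 0.638, 0.77, 0.001]
contact_force: [-0.5, -0.1, 6.4]
gripper_width: 0.149
```

Run:
```python
from h import *
st(); im=manip.grab_frame("wrist");cv2.imwrite("pics/w3.png",im)
pts=[]
```

```text
{'time': np.float64(4.8333), 'tool_pos': array([0.5167, 0.1932, 0.3002]), 'tool_rot': array([0.0012, 0.6383, 0.7698, 0.0013]), 'contact_force': array([-0.5417, -0.0576,  6.3691]), 'ft_torque': array([-0.0919,  0.143 ,  0.0143]), 'gripper_width': np.float64(0.149)}
```

View pics/w3.png

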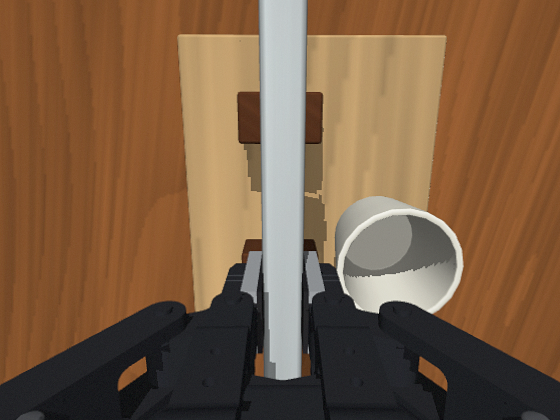

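Gripped: the pads are on both sides of the rail, opening 12.7 mm, and the cup is untouched. Lifting straight up.

Call:
play_rows([
  {"offset": [0,0,-15],"twist": 0,"grip": 0},
  {"offset": [0,0,-35],"twist": 0,"grip": 0},
  {"offset": [0,0,-60],"twist": 0,"grip": 0},
  {"offset": [0,0,-90],"twist": 0,"grip": 0},
  {"offset": [0,0,-120],"twist": 0,"grip": 0},
])

```text
time: 5.3
tool_pos: [0.5153, 0.1929, 0.4171]
tool_rot: [-0.001, 0.638, 0.77, -0.002]
contact_force: [1.3, -0.4, -3.5]
gripper_width: 0.149
```

Call:
play_rows([
  {"offset": [0,0,-30],"twist": 0,"grip": 0},
  {"offset": [0,0,-60],"twist": 0,"grip": 0},
  {"offset": [0,0,-60],"twist": 0,"grip": 0},
  {"offset": [0,0,-60],"twist": 0,"grip": 0},
  {"offset": [0,0,-60],"twist": 0,"grip": 0},
])

```text
time: 5.72
tool_pos: [0.5156, 0.193, 0.4755]
tool_rot: [-0.001, 0.638, 0.77, -0.001]
contact_force: [0.2, 0.4, -5.4]
gripper_width: 0.152
```

Run:
```python
from h import *
st()
goto([.43,-.02,.478],2)
```

```text
{'time': np.float64(5.7167), 'tool_pos': array([0.5156, 0.193 , 0.4755]), 'tool_rot': array([-0.0011,  0.6383,  0.7697, -0.0014]), 'contact_force': array([ 0.1988,  0.3639, -5.3639]), 'ft_torque': array([0.0058, 0.0087, 0.0124]), 'gripper_width': np.float64(0.1521)}
offset [-193.4775 -123.5675   -2.0499] twist 0.15119265085482245 cur yaw 10.662700787376345 cmd-vs-level [-0.0001 -0.0037 -1.    ]
```

Call:
play_rows([
  {"offset": [-20,-13,0],"twist": 0.03,"grip": 0},
  {"offset": [-50,-33,0],"twist": 0.06,"grip": 0},
  {"offset": [-82,-54,0],"twist": 0.09,"grip": 0},
  {"offset": [-114,-76,0],"twist": 0.12,"grip": 0},
  {"offset": [-146,-98,0],"twist": 0.15,"grip": 0},
])

```text
time: 6.13
tool_pos: [0.4455, 0.0304, 0.4741]
tool_rot: [-0.002, 0.694, 0.72, -0.002]
contact_force: [1.2, -1.4, -3.6]
gripper_width: 0.149
```

Run:
```python
from h import *
st()
goto([.43,-.229,.478],-7)
```

```text
{'time': np.float64(6.1333), 'tool_pos': array([0.4455, 0.0304, 0.4741]), 'tool_rot': array([-0.0023,  0.6943,  0.7196, -0.0019]), 'contact_force': array([ 1.2026, -1.3812, -3.5802]), 'ft_torque': array([-0.0469, -0.0241, -0.0384]), 'gripper_width': np.float64(0.1485)}
offset [-258.6616  -24.7801   -3.9167] twist 0.15795681709420153 cur yaw 2.0502589648176435 cmd-vs-level [ 0.0006 -0.006  -1.    ]
```

Call:
play_rows([
  {"offset": [-33,-4,0],"twist": 0.03,"grip": 0},
  {"offset": [-66,-7,0],"twist": 0.06,"grip": 0},
  {"offset": [-100,-10,0],"twist": 0.09,"grip": 0},
  {"offset": [-134,-13,0],"twist": 0.12,"grip": 0},
  {"offset": [-166,-16,0],"twist": 0.16,"grip": 0},
])

```text
time: 6.55
tool_pos: [0.4358, -0.1367, 0.4744]
tool_rot: [-0.002, 0.75, 0.661, -0.001]
contact_force: [0.5, 0.3, -3.1]
gripper_width: 0.151
```

Run:
```python
from h import *
st()
goto([.43,-.229,.478],-7)
```

```text
{'time': np.float64(6.55), 'tool_pos': array([ 0.4358, -0.1367,  0.4744]), 'tool_rot': array([-0.0024,  0.7502,  0.6612, -0.001 ]), 'contact_force': array([ 0.4782,  0.292 , -3.14  ]), 'ft_torque': array([ 0.0774, -0.098 ,  0.0005]), 'gripper_width': np.float64(0.1515)}
offset [-92.3184   5.8105  -3.7999] twist -0.003906187083348984 cur yaw -7.2238080338644135 cmd-vs-level [ 0.0017 -0.005  -1.    ]
```

Call:
play_rows([
  {"offset": [-30,2,0],"twist": 0,"grip": 0},
  {"offset": [-58,4,0],"twist": 0,"grip": 0},
  {"offset": [-82,6,0],"twist": 0,"grip": 0},
  {"offset": [-82,6,0],"twist": 0,"grip": 0},
  {"offset": [-82,6,0],"twist": 0,"grip": 0},
])

```text
time: 6.97
tool_pos: [0.4321, -0.218, 0.4744]
tool_rot: [-0.003, 0.75, 0.661, -0.001]
contact_force: [0.3, 0.3, -3.6]
gripper_width: 0.152
```

Run:
```python
from h import *
st()
f=[];t=[]
for i in range(12):
    im=manip.grab_frame("wrist");s=manip.state();f.append(s["contact_force"]);t.append(s["ft_torque"])
print(np.mean(f,0),np.std(f,0),np.mean(t,0),np.std(t,0))
cv2.imwrite("pics/w4.png",im)
look("wrist",["rail_mid","hook_left","hook_right"])
im=manip.grab_frame("top");cv2.imwrite("pics/t4.png",im);look("top",["rail_mid","hook_left","hook_right"])
goto([.5135,-.229,.478],-7)
```

```text
{'time': np.float64(6.9667), 'tool_pos': array([ 0.4321, -0.218 ,  0.4744]), 'tool_rot': array([-0.0031,  0.7503,  0.661 , -0.0005]), 'contact_force': array([ 0.2785,  0.2662, -3.5827]), 'ft_torque': array([ 0.0169, -0.0079,  0.0079]), 'gripper_width': np.float64(0.1519)}
[-0.1665 -0.1497 -3.7815] [0.3594 0.4438 0.4195] [0.0001 0.0146 0.0028] [0.0358 0.0246 0.0303]
rail_mid [(0.69, array([ 0.4342, -0.2128,  0.3264]))]
hook_left [(0.57, array([ 0.5269, -0.1311,  0.1996]))]
hook_right []
rail_mid [(0.79, array([ 0.4334, -0.2164,  0.3237]))]
hook_left [(0.62, array([ 0.5226, -0.1244,  0.2014]))]
hook_right [(0.4, array([ 0.5137, -0.2259,  0.0019]))]
offset [-1.6732 81.9229 -0.0056] twist -0.001886255188991024 cur yaw -7.108074461413837 cmd-vs-level [ 0. -0. -1.]
```

View pics/w4.png

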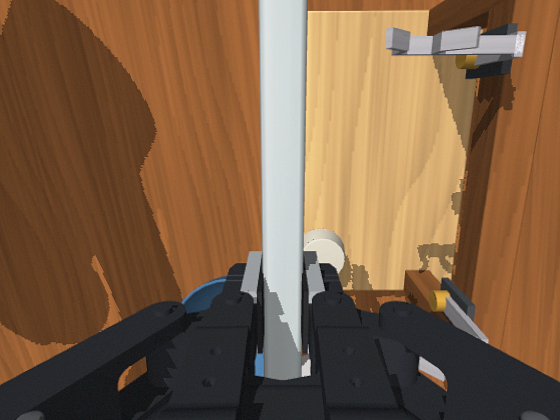

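The wrist picture shows the rail centred and parallel in the grip, with the stand ahead (left hook floor around (425,45)). The rack weighs about 3.8 N. Now bringing it over the hanging line.

Call:
play_rows([
  {"offset": [-1,20,0],"twist": 0,"grip": 0},
  {"offset": [-2,45,0],"twist": 0,"grip": 0},
  {"offset": [-3,66,0],"twist": 0,"grip": 0},
  {"offset": [-3,82,0],"twist": 0,"grip": 0},
  {"offset": [-3,82,0],"twist": 0,"grip": 0},
])

```text
time: 8.33
tool_pos: [0.5154, -0.2306, 0.4774]
tool_rot: [-0.0, 0.749, 0.662, 0.0]
contact_force: [-0.1, 0.2, -4.5]
gripper_width: 0.147
```

Call:
play_rows([
  {"offset": [0,0,10],"twist": 0,"grip": 0},
  {"offset": [0,0,25],"twist": 0,"grip": 0},
  {"offset": [0,0,45],"twist": 0,"grip": 0},
  {"offset": [0,0,55],"twist": 0,"grip": 0},
  {"offset": [0,0,55],"twist": 0,"grip": 0},
])

```text
time: 8.75
tool_pos: [0.5122, -0.2299, 0.4187]
tool_rot: [-0.003, 0.75, 0.662, -0.001]
contact_force: [-0.4, 0.2, -4.3]
gripper_width: 0.151
```

Run:
```python
from h import *
im=manip.grab_frame("wrist");cv2.imwrite("pics/w5.png",im);st();look("wrist",["hook_left","rail_mid"])
goto([.513,-.229,.41],-7)
ims=manip.grab_frame("side");imt=manip.grab_frame("top")
cv2.imwrite("pics/c5.png",np.hstack([cv2.resize(im[0:180,200:440],(400,300),interpolation=2),cv2.resize(imt[140:260,290:450],(400,300),interpolation=2)]))
st()
```

```text
{'time': np.float64(8.8), 'tool_pos': array([ 0.5126, -0.23  ,  0.4209]), 'tool_rot': array([-0.0019,  0.7496,  0.6618, -0.0006]), 'contact_force': array([ 0.392 , -0.3803, -3.1759]), 'ft_torque': array([-0.0006,  0.0156, -0.0233]), 'gripper_width': np.float64(0.1533)}
hook_left []
rail_mid [(0.73, array([ 0.5117, -0.2296,  0.2686]))]
offset [ 1.3261 -0.4701 13.8443] twist -0.0020253394943538956 cur yaw -7.116043405107638 cmd-vs-level [-0.0005  0.001  -1.    ]
{'time': np.float64(9.0), 'tool_pos': array([ 0.5135, -0.2304,  0.4247]), 'tool_rot': array([0.0013, 0.7496, 0.6619, 0.0004]), 'contact_force': array([ 0.2621,  0.2281, -3.26  ]), 'ft_torque': array([ 0.0187, -0.0079,  0.0353]), 'gripper_width': np.float64(0.1543)}
```

View pics/c5.png

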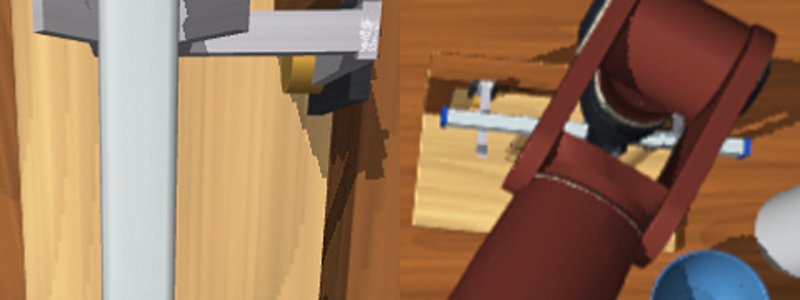

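Rail is centred over the left hook's mouth (rail px 100–177, lips 35–248 in the left crop). Descending, then feeling in small steps.

Call:
play_rows([
  {"offset": [0.5,0,5],"twist": 0,"grip": 0},
  {"offset": [0.5,0,12],"twist": 0,"grip": 0},
  {"offset": [0.5,0,20],"twist": 0,"grip": 0},
  {"offset": [0.5,0,26],"twist": 0,"grip": 0},
  {"offset": [0.5,0,30],"twist": 0,"grip": 0},
])

```text
time: 9.42
tool_pos: [0.5132, -0.2296, 0.3911]
tool_rot: [-0.001, 0.75, 0.662, -0.0]
contact_force: [0.2, 0.1, -3.6]
gripper_width: 0.149
```

```bash
cat >> h.py <<'E'
def feel(n=6):
    f=[];t=[];p=[]
    for i in range(n):
        manip.grab_frame("top");s=manip.state();f.append(s["contact_force"]);t.append(s["ft_torque"]);p.append(s["tool_pos"])
    f=np.mean(f,0);t=np.mean(t,0);a=np.radians(-7)
    print("t",s["time"],"pos",np.mean(p,0),"F",f,"Tq",t,"moment about stand x",t[0]*np.cos(a)+t[1]*np.sin(a),"w",s["gripper_width"])
E
python3 -c "
from h import *
feel()"
```

```text
t 9.7167 pos [ 0.5134 -0.2297  0.3922] F [-0.1786 -0.0456 -3.8676] Tq [ 0.0081  0.0005 -0.0129] moment about stand x 0.008017071991963484 w 0.15450100706246764
```

Call:
play_rows([
  {"offset": [0,0,1.5],"twist": 0,"grip": 0},
  {"offset": [0,0,3],"twist": 0,"grip": 0},
  {"offset": [0,0,4.5],"twist": 0,"grip": 0},
  {"offset": [0,0,6],"twist": 0,"grip": 0},
  {"offset": [0,0,6],"twist": 0,"grip": 0},
])

```text
time: 10.13
tool_pos: [0.5134, -0.2297, 0.3865]
tool_rot: [-0.0, 0.75, 0.662, -0.0]
contact_force: [-0.6, 0.3, -3.5]
gripper_width: 0.151
```

```bash
python3 -c "
from h import *
feel(4)"
```

```text
t 10.3333 pos [ 0.5135 -0.2298  0.3869] F [ 0.0531  0.1275 -3.8558] Tq [-0.0025  0.0283  0.0172] moment about stand x -0.005886186182797237 w 0.15408515167505263
```

Call:
play_rows([
  {"offset": [0,0,1],"twist": 0,"grip": 0},
  {"offset": [0,0,2],"twist": 0,"grip": 0},
  {"offset": [0,0,3],"twist": 0,"grip": 0},
  {"offset": [0,0,3],"twist": 0,"grip": 0},
])

```text
time: 10.67
tool_pos: [0.5134, -0.2298, 0.3837]
tool_rot: [-0.0, 0.75, 0.662, -0.0]
contact_force: [0.6, -0.2, -3.4]
gripper_width: 0.153
```

```bash
python3 -c "
from h import *
feel(4)"
```

```text
t 10.8667 pos [ 0.5135 -0.2298  0.3839] F [-0.1853 -0.2987 -4.0047] Tq [-0.008   0.0097  0.0085] moment about stand x -0.00911417288075846 w 0.1492607309058318
```

Call:
play_rows([
  {"offset": [0,0,1],"twist": 0,"grip": 0},
  {"offset": [0,0,2],"twist": 0,"grip": 0},
  {"offset": [0,0,3],"twist": 0,"grip": 0},
  {"offset": [0,0,3],"twist": 0,"grip": 0},
])

```text
time: 11.2
tool_pos: [0.5136, -0.2298, 0.3818]
tool_rot: [0.0, 0.75, 0.662, 0.0]
contact_force: [-1.8, 2.5, 0.4]
gripper_width: 0.152
```

```bash
python3 -c "
from h import *
feel(4)"
```

```text
t 11.4 pos [ 0.5136 -0.2297  0.3817] F [-1.7219  1.9691  1.0502] Tq [-0.0319  0.3365 -0.0098] moment about stand x -0.07268575551247397 w 0.15241093574579828
```

Right hook touched first, as the picture suggested. I'll add per-hook load estimates and keep going gently.

Add to h.py:
```python
def loads(n=4,Wt=3.87,h=.168):
    f=[];t=[];p=[]
    for i in range(n):
        manip.grab_frame("top");s=manip.state();f.append(s["contact_force"]);t.append(s["ft_torque"]);p.append(s["tool_pos"])
    Rz=R.from_euler("z",-7,degrees=True).as_matrix()
    F=Rz.T@np.mean(f,0);T=Rz.T@np.mean(t,0);F[2]+=Wt
    m=T[0]-h*F[1]; d=m/.1   # =FL-FR
    print("t",s["time"],"pos",np.mean(p,0),"Fs",F,"Ts",T,"FL",(F[2]+d)/2,"FR",(F[2]-d)/2,"tilt",rot()[2],"w",s["gripper_width"])
```

```text
(no output)
```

Call:
play_rows([
  {"offset": [0,0,0.5],"twist": 0,"grip": 0},
  {"offset": [0,0,1],"twist": 0,"grip": 0},
  {"offset": [0,0,1],"twist": 0,"grip": 0},
])

```text
time: 11.65
tool_pos: [0.5136, -0.2297, 0.3811]
tool_rot: [0.0, 0.75, 0.662, 0.0]
contact_force: [-3.5, 4.5, 4.9]
gripper_width: 0.154
```

```bash
python3 -c "
from h import *
loads()"
```

```text
t 11.85 pos [ 0.5136 -0.2297  0.3811] Fs [-3.4041  4.0377  8.6558] Ts [-0.048   0.5916 -0.0293] FL 0.6960871572111316 FR 7.959710523272221 tilt [-0.0004  0.0006 -1.    ] w 0.15085538024135323
```

Lateral forces (-3.4 N, +4.0 N in the stand frame) grow with the load, so I may be rubbing a wall. I'll lift off, shift 1.5 mm toward -x, and touch again.

Call:
play_rows([
  {"offset": [0,0,-2],"twist": 0,"grip": 0},
  {"offset": [0,-1.5,-3],"twist": 0,"grip": 0},
  {"offset": [0,-1.5,-2],"twist": 0,"grip": 0},
  {"offset": [0,-1.5,-1],"twist": 0,"grip": 0},
  {"offset": [0,-1.5,-1],"twist": 0,"grip": 0},
])

```text
time: 12.27
tool_pos: [0.5121, -0.2296, 0.3814]
tool_rot: [0.0, 0.75, 0.662, 0.0]
contact_force: [-0.3, 3.3, 2.5]
gripper_width: 0.147
```

```bash
python3 -c "
from h import *
loads()"
```

```text
t 12.4667 pos [ 0.5121 -0.2296  0.3814] Fs [-0.4373  2.4826  6.732 ] Ts [-0.156   0.1002 -0.0605] FL 0.5005576669391485 FR 6.231459556329439 tilt [-0.0002  0.0006 -1.    ] w 0.15447432082443577
```

Call:
play_rows([
  {"offset": [0,0,0.5],"twist": 0,"grip": 0},
  {"offset": [0,0,1],"twist": 0,"grip": 0},
  {"offset": [0,0,1],"twist": 0,"grip": 0},
])

```text
time: 12.72
tool_pos: [0.5121, -0.2296, 0.3803]
tool_rot: [0.0, 0.75, 0.662, 0.0]
contact_force: [-0.8, 2.9, 3.9]
gripper_width: 0.15
```

```bash
python3 -c "
from h import *
loads()"
```

```text
t 12.9167 pos [ 0.5121 -0.2296  0.3803] Fs [-0.6529  3.4803  7.772 ] Ts [-0.1558  0.1415 -0.0743] FL 0.18366856122370612 FR 7.588287903760559 tilt [-0.0001  0.0005 -1.    ] w 0.15045554044145132
```

Fx vanished and the load levelled off near 7.6 N as the rail began turning in the grip. Continuing down.

Call:
play_rows([
  {"offset": [0,-0.3,0.5],"twist": 0,"grip": 0},
  {"offset": [0,-0.3,1],"twist": 0,"grip": 0},
  {"offset": [0,-0.3,1.5],"twist": 0,"grip": 0},
  {"offset": [0,-0.3,1.5],"twist": 0,"grip": 0},
])

```text
time: 13.25
tool_pos: [0.5118, -0.2295, 0.3782]
tool_rot: [-0.0, 0.749, 0.662, 0.0]
contact_force: [0.5, 3.5, 3.7]
gripper_width: 0.152
```

```bash
python3 -c "
from h import *
loads()"
```

```text
t 13.45 pos [ 0.5118 -0.2295  0.3783] Fs [0.4596 4.5101 6.762 ] Ts [ 0.1053 -0.0726  0.0789] FL 0.11880400644001643 FR 6.643148428314995 tilt [ 0.0005  0.     -1.    ] w 0.1469016106460583
```

Call:
play_rows([
  {"offset": [0.3,0,0.5],"twist": 0,"grip": 0},
  {"offset": [0.5,0,1],"twist": 0,"grip": 0},
  {"offset": [0.5,0,1.5],"twist": 0,"grip": 0},
  {"offset": [0.5,0,1.5],"twist": 0,"grip": 0},
])

```text
time: 13.78
tool_pos: [0.5118, -0.2292, 0.3772]
tool_rot: [0.0, 0.75, 0.662, -0.0]
contact_force: [0.4, 2.6, 5.1]
gripper_width: 0.148
```

```bash
python3 -c "
from h import *
loads()"
```

```text
t 13.9833 pos [ 0.5118 -0.2292  0.3772] Fs [0.4536 3.65   8.4192] Ts [-0.1764 -0.0506  0.0333] FL 0.2615041295999121 FR 8.157716749819501 tilt [-0.0004  0.0003 -1.    ] w 0.1483131274636602
```

Call:
play_rows([
  {"offset": [0,0,0.5],"twist": 0,"grip": 0},
  {"offset": [0,0,1],"twist": 0,"grip": 0},
  {"offset": [0,0,1],"twist": 0,"grip": 0},
])

```text
time: 14.23
tool_pos: [0.5118, -0.2292, 0.377]
tool_rot: [0.0, 0.75, 0.662, -0.0]
contact_force: [-0.3, 5.9, 7.6]
gripper_width: 0.15
```

```bash
python3 -c "
from h import *
loads()"
```

```text
t 14.4333 pos [ 0.5118 -0.2292  0.377 ] Fs [-1.117   4.4124 11.9756] Ts [-0.1286  0.2252 -0.0165] FL 1.6383925230638 FR 10.3371685679699 tilt [-0.0006  0.0005 -1.    ] w 0.14887583886867237
```

Call:
play_rows([
  {"offset": [0.3,0,0.2],"twist": 0,"grip": 0},
  {"offset": [0.5,0,0.4],"twist": 0,"grip": 0},
])

```text
time: 14.6
tool_pos: [0.5118, -0.2289, 0.377]
tool_rot: [0.001, 0.75, 0.662, -0.0]
contact_force: [-1.0, 2.4, 10.1]
gripper_width: 0.15
```

```bash
python3 -c "
from h import *
loads()"
```

```text
t 14.8 pos [ 0.5118 -0.229   0.377 ] Fs [-2.0885  2.8916 12.7228] Ts [-0.2986  0.318   0.0257] FL 2.4395316813382877 FR 10.283304050691918 tilt [-0.0017  0.0006 -1.    ] w 0.1459386639533198
```

Call:
play_rows([
  {"offset": [0.3,-0.3,-0.3],"twist": 0,"grip": 0},
  {"offset": [0.5,-0.6,-0.5],"twist": 0,"grip": 0},
  {"offset": [0.5,-0.6,0],"twist": 0,"grip": 0},
  {"offset": [0.5,-0.6,0.3],"twist": 0,"grip": 0},
])

```text
time: 15.13
tool_pos: [0.5115, -0.2287, 0.377]
tool_rot: [0.002, 0.75, 0.662, -0.0]
contact_force: [0.4, 1.5, 9.3]
gripper_width: 0.146
```

```bash
python3 -c "
from h import *
loads()"
```

```text
t 15.3333 pos [ 0.5115 -0.2287  0.377 ] Fs [-0.3062  1.0631 12.2407] Ts [-0.5029  0.0648  0.0891] FL 2.712926596366416 FR 9.527768967465445 tilt [-0.0028  0.0021 -1.    ] w 0.15433627963141047
```

Both hooks now carry load (left 2.7 N, right 9.5 N). The imbalance is grip friction torque, so I'll unload, release and regrip to press evenly.

Call:
play_rows([
  {"offset": [0,0,-0.5],"twist": 0,"grip": 0},
  {"offset": [0,0,-1],"twist": 0,"grip": 0},
  {"offset": [0,0,-1],"twist": 0,"grip": 0},
])

```text
time: 15.58
tool_pos: [0.5114, -0.2287, 0.377]
tool_rot: [0.001, 0.75, 0.662, -0.0]
contact_force: [1.0, -1.4, 5.1]
gripper_width: 0.15
```

```bash
python3 -c "
from h import *
loads()"
```

```text
t 15.7833 pos [ 0.5114 -0.2287  0.377 ] Fs [ 1.7389 -0.3803  9.1428] Ts [-0.8632 -0.2401  0.1152] FL 0.5747641105173549 FR 8.568034823269608 tilt [-0.0025  0.0017 -1.    ] w 0.15290542379909977
```

Call:
play_rows([
  {"offset": [0,0,-0.5],"twist": 0,"grip": 0},
  {"offset": [0,0,-1],"twist": 0,"grip": 0},
  {"offset": [0,0,-1],"twist": 0,"grip": 0.25},
  {"offset": [0,0,-1],"twist": 0,"grip": 0.3},
  {"offset": [0,0,-1],"twist": 0,"grip": 0.3},
])

```text
time: 16.2
tool_pos: [0.5108, -0.2276, 0.3756]
tool_rot: [-0.002, 0.75, 0.662, -0.0]
contact_force: [0.7, -0.0, 0.0]
gripper_width: 0.299
```

```bash
python3 -c "
from h import *
loads(4,0)
im=manip.grab_frame('side');a=im[110:230,220:380];a=cv2.resize(a,None,fx=4,fy=4,interpolation=2)
b=manip.grab_frame('wrist');b=cv2.resize(b[0:300,160:400],(384,480))
cv2.imwrite('pics/c6.png',np.hstack([a[:,:416],b]));look('wrist',['rail_mid']);look('top',['rail_mid'])"
```

```text
t 16.4 pos [ 0.511  -0.2278  0.3762] Fs [-0.2641  0.1001 -0.3115] Ts [ 0.02   -0.0291  0.0028] FL -0.13995124913383727 FR -0.17156307319088615 tilt [ 0.0009 -0.0013 -1.    ] w 0.2970273727833886
rail_mid [(0.97, array([ 0.5129, -0.2249,  0.2233]))]
rail_mid [(0.95, array([ 0.5075, -0.2287,  0.2255])), (0.19, array([0.5907, 0.1874, 0.0164]))]
```

View pics/c6.png

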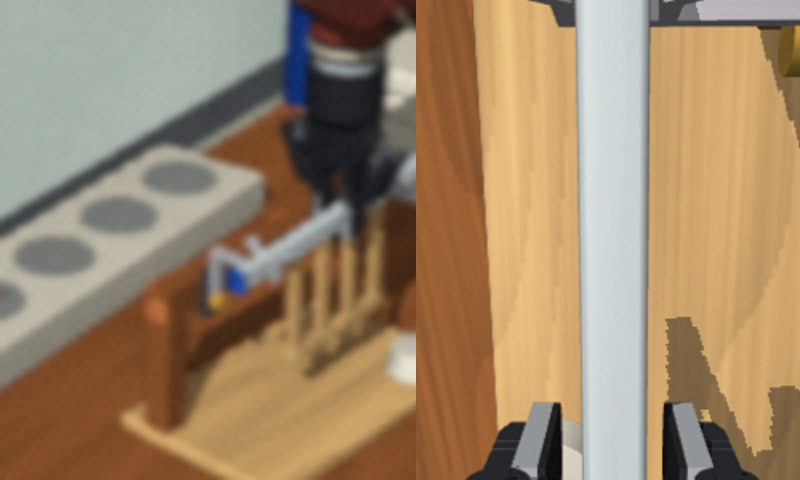

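Released, the rail rests level in the left hook and midway between the pads, with tool force about 0. Regripping.

Call:
play_rows([
  {"offset": [0,0,0],"twist": 0,"grip": 0.22},
  {"offset": [0,0,0],"twist": 0,"grip": 0.18},
  {"offset": [0,0,0],"twist": 0,"grip": 0.1},
  {"offset": [0,0,0],"twist": 0,"grip": 0},
  {"offset": [0,0,0],"twist": 0,"grip": 0},
])

```text
time: 17.02
tool_pos: [0.5113, -0.228, 0.3776]
tool_rot: [0.0, 0.75, 0.662, 0.0]
contact_force: [0.1, 0.2, 1.5]
gripper_width: 0.149
```

```bash
python3 -c "
from h import *
loads(6)"
```

```text
t 17.3167 pos [ 0.5113 -0.228   0.3775] Fs [-0.3565  0.5725  5.4868] Ts [0.0769 0.0541 0.0848] FL 2.6471188112904227 FR 2.839718374021071 tilt [-0.      0.0002 -1.    ] w 0.1495999689646314
```

Even loads: 2.6 and 2.8 N. Pressing gently.

Call:
play_rows([
  {"offset": [0,0,0.5],"twist": 0,"grip": 0},
  {"offset": [0,0,1],"twist": 0,"grip": 0},
  {"offset": [0,0,1],"twist": 0,"grip": 0},
])

```text
time: 17.57
tool_pos: [0.5113, -0.228, 0.3775]
tool_rot: [0.0, 0.75, 0.662, 0.0]
contact_force: [-2.0, 0.8, 6.6]
gripper_width: 0.155
```

```bash
python3 -c "
from h import *
loads(4)"
```

```text
t 17.7667 pos [ 0.5113 -0.228   0.3775] Fs [-2.8276  1.4948  9.4028] Ts [0.2227 0.4325 0.0747] FL 4.559445066988661 FR 4.843368685075492 tilt [-0.0001  0.0004 -1.    ] w 0.1470820554574326
```

Call:
play_rows([
  {"offset": [0,-0.3,0.4],"twist": 0,"grip": 0},
  {"offset": [0,-0.5,0.8],"twist": 0,"grip": 0},
  {"offset": [0,-0.5,0.8],"twist": 0,"grip": 0},
])

```text
time: 18.02
tool_pos: [0.5111, -0.2279, 0.3774]
tool_rot: [0.001, 0.75, 0.662, 0.0]
contact_force: [-2.0, 2.0, 7.8]
gripper_width: 0.151
```

```bash
python3 -c "
from h import *
loads(6)"
```

```text
t 18.3167 pos [ 0.5111 -0.2279  0.3774] Fs [-1.9136  2.0454 11.5767] Ts [0.3264 0.3321 0.0797] FL 5.7019536624887515 FR 5.8747875464142645 tilt [-0.0004  0.0019 -1.    ] w 0.1512348578124247
```

5.7 and 5.9 N, total 11.6 N. Holding with a touch more.

Call:
play_rows([
  {"offset": [0,0,0.2],"twist": 0,"grip": 0},
  {"offset": [0,0,0.2],"twist": 0,"grip": 0},
  {"offset": [0,0,0.2],"twist": 0,"grip": 0},
  {"offset": [0,0,0.2],"twist": 0,"grip": 0},
  {"offset": [0,0,0.2],"twist": 0,"grip": 0},
])

```text
time: 18.73
tool_pos: [0.5111, -0.228, 0.3774]
tool_rot: [0.001, 0.75, 0.662, 0.0]
contact_force: [-1.8, 2.4, 8.1]
gripper_width: 0.149
```

```bash
python3 -c "
from h import *
loads(10)
look('top',['rail_mid']);look('wrist',['rail_mid'])"
```

```text
t 19.2333 pos [ 0.5111 -0.2279  0.3774] Fs [-2.64    1.9932 12.5502] Ts [0.312  0.4245 0.0731] FL 6.160725247656878 FR 6.389455578157285 tilt [-0.0004  0.002  -1.    ] w 0.1538386097346532
rail_mid []
rail_mid [(0.97, array([ 0.5131, -0.2251,  0.2236]))]
```

Call:
play_rows([
  {"offset": [0,0.2,-0.5],"twist": 0,"grip": 0},
  {"offset": [0,0.4,-1],"twist": 0,"grip": 0},
  {"offset": [0,0.5,-1.8],"twist": 0,"grip": 0},
  {"offset": [0,0.5,-1.8],"twist": 0,"grip": 0},
])

```text
time: 19.67
tool_pos: [0.5113, -0.228, 0.3775]
tool_rot: [0.0, 0.75, 0.662, 0.0]
contact_force: [-0.5, 1.9, 4.2]
gripper_width: 0.148
```

```bash
python3 -c "
from h import *
loads(4)"
```

```text
t 19.8667 pos [ 0.5113 -0.228   0.3775] Fs [-1.9404  1.6771  8.7113] Ts [0.1893 0.2801 0.0733] FL 3.893188254311297 FR 4.8181018915041625 tilt [-0.0001  0.0003 -1.    ] w 0.15165716972529866
```

Call:
play_rows([
  {"offset": [0,0,-0.5],"twist": 0,"grip": 0},
  {"offset": [0,0,-1.2],"twist": 0,"grip": 0},
  {"offset": [0,0,-1.2],"twist": 0,"grip": 0.25},
  {"offset": [0,0,-1.2],"twist": 0,"grip": 0.4},
  {"offset": [0,0,-1.2],"twist": 0,"grip": 0.5},
])

```text
time: 20.28
tool_pos: [0.5112, -0.228, 0.3777]
tool_rot: [-0.0, 0.75, 0.662, -0.0]
contact_force: [0.3, 0.9, 0.2]
gripper_width: 0.497
```

```bash
python3 -c "
from h import *
loads(4,0)"
```

```text
t 20.4833 pos [ 0.5112 -0.228   0.378 ] Fs [-0.035   0.1527 -0.2326] Ts [-0.0006  0.0167 -0.0247] FL -0.24762079125392916 FR 0.014977347857505333 tilt [ 0.0001 -0.0002 -1.    ] w 0.5013392219967272
```

Call:
play_rows([
  {"offset": [0,0,-10],"twist": 0,"grip": 0.5},
  {"offset": [0,0,-25],"twist": 0,"grip": 0.5},
  {"offset": [0,0,-45],"twist": 0,"grip": 0.5},
  {"offset": [0,0,-70],"twist": 0,"grip": 0.5},
  {"offset": [0,0,-100],"twist": 0,"grip": 0.5},
])

```text
time: 20.9
tool_pos: [0.511, -0.2278, 0.4785]
tool_rot: [-0.001, 0.75, 0.662, -0.0]
contact_force: [0.1, 0.2, -0.2]
gripper_width: 0.499
```

Call:
play_rows([
  {"offset": [0,0,-20],"twist": 0,"grip": 0.5},
  {"offset": [0,0,-20],"twist": 0,"grip": 0.5},
  {"offset": [0,0,-20],"twist": 0,"grip": 0.5},
  {"offset": [0,0,-20],"twist": 0,"grip": 0.5},
  {"offset": [0,0,-20],"twist": 0,"grip": 0.5},
])

```text
time: 21.32
tool_pos: [0.5112, -0.2279, 0.4965]
tool_rot: [-0.001, 0.75, 0.662, -0.0]
contact_force: [-0.5, -0.2, -0.5]
gripper_width: 0.499
```

```bash
python3 -c "
from h import *
loads(2,0)
im=manip.grab_frame('wrist');cv2.imwrite('pics/w7.png',im);look('wrist',['rail_mid','stand','hook_left','hook_right','plaster_mould'])
im=manip.grab_frame('top');look('top',['rail_mid','stand','cup','jug','plaster_mould'])"
```

```text
t 21.4167 pos [ 0.5112 -0.228   0.4964] Fs [ 0.1    -0.3045  0.2119] Ts [0.0415 0.0283 0.0227] FL 0.5693112812473556 FR -0.35741121296368317 tilt [ 0.0012 -0.0028 -1.    ] w 0.5002057078750203
rail_mid [(0.72, array([ 0.511 , -0.2248,  0.2236])), (0.29, array([ 0.512 , -0.2248,  0.2177]))]
stand [(0.68, array([ 0.515 , -0.2293, -0.0046]))]
hook_left [(0.66, array([ 0.5233, -0.1308,  0.201 ]))]
hook_right [(0.6, array([ 0.5028, -0.3247,  0.2064]))]
plaster_mould [(0.68, array([ 0.4663, -0.331 ,  0.0208]))]
rail_mid []
stand [(0.71, array([ 0.5154, -0.2278,  0.0025])), (0.26, array([ 0.5253, -0.1225,  0.2002]))]
cup [(0.92, array([0.5898, 0.1844, 0.0165])), (0.66, array([ 0.4486, -0.5344,  0.0021]))]
jug []
plaster_mould []
```

View pics/w7.png

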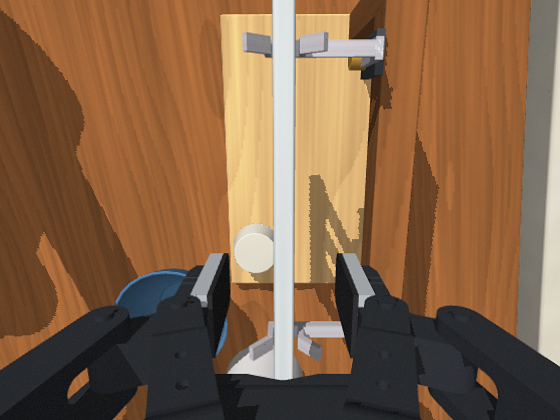

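The rail lies in both hooks, crossing the left one at (285,45) and the right one at (285,330), midway between the lips. The plaster mould is untouched at (257,248), and the gripper is clear. Handing in.

```bash
python3 -c "
from h import *
print(manip.job_done())"
```

```text
the job is handed in; nothing more can be done
None
```

The drain rack is hanging released in both hooks of the stand, and I handed the job in at about 21.7 s on the robot's clock, under the 58 s limit.

- **Finding the slope:** I gripped the rail at its middle and felt for the hooks. The right one touched first, about 9 mm higher than the left. I let the rail turn in the grip until the left hook carried load too. At that point the loads were uneven, peaking at about 10 N on the right.
- **Pressing:** I let go and regripped to take out the twist, then pressed with 11.6 to 12.6 N in all, about 6.2 N left and 6.4 N right, for over 0.5 s.
- **Last checks:**
  - **Tool force:** it read about 0 after release, so the gripper is clear.
  - **Rail position:** the wrist picture shows the rail between the lips of both hooks. Its middle reads (0.511, -0.225, about 0.22 m), roughly 2–4 mm from the stand's measured line and 3–5 mm from the middle.
  - **Bystanders:** the cup and plaster mould are where they started. I did not measure the jug, bowl, jar and spatula again; nothing touched them as far as I saw.
- **Disagreements and gaps:**
  - **First touch:** my first touch rubbed the back walls of the hooks with 3.4 N sideways. I cleared it by shifting 1.5 mm toward -x.
  - **Heights:** the networks' hook heights were up to about 7 mm off from the felt ones.
  - **Top camera:** at the end it found neither the rail, the jug nor the mould.
  - **Hook loads:** the loads above are worked out from the wrist force, not measured at each hook.

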